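# Put a decorated cup to dry under the lamp

## Robot

A 7-joint arm with a two-finger parallel gripper is mounted at the origin on the work surface. World frame = base frame: x ahead of the robot, y to its left, z up, the work surface at z = 0. Lengths are in m, angles in rad, forces in N, time in s.
With the tool pointing down it reaches from about 0.35 to 0.9 m from the base axis. Payload 7.2 kg.
Tool frame: the origin (TCP) lies on the centre line of the jaws, within the pads' length; the fingertips stand 8 mm ahead of it and the grasp point (between the pads) lies 11 mm behind it (tcp_to_tips is the distance from the TCP to the fingertips, in m); z points along the fingers, y is the line along which they close (so a half turn about z gives the same grasp; the last joint's range is limited). The gripper opens to 88 mm and grips with 3 to 60 N. Pads are 20 mm wide; open, the fingers measure 115 mm over their backs; the gripper's body (75 mm by 178 mm) begins 61 mm behind the grasp point.
Start: joints at [1.183, 0.411, -0.013, 1.596, 0.006, 1.134, -0.082], TCP at [0.196, -0.593, 0.231] pointing down, gripper open.
Joint ranges: [-2.95, 2.95], [-0.29, 1.99], [-1.47, 1.44], [0.14, 2.54], [-1.03, 4.17], [0.13, 1.85], [-2.86, 2.86]. Speed limits (rad/s): [2.39, 2.39, 3.01, 3.01, 3.14, 3.14, 3.14].

## Interface

Orientations are given as a unit quaternion [x, y, z, w].
In Python, from workcell import * gives the robot as it stands. The module is installed in compiled form; this text tells all that it offers.
- The arm moves only by the tool send_rows, never from a script. Its argument "series" is a list of rows, each a list of 3 entries, a list of its own where there are three numbers: the shift along the world's x, y, z in cm, then the turn, a rotation vector about the world's x, y, z in degrees, then the finger opening in cm, from 0 to 8.78. In form: [[[tx, ty, tz], [ax, ay, az], grip], ...]. A call has 1 to 20 rows; each row shifts and turns the commanded pose from where the row before left it; what a row does not reach is not made up. A row lasts 1/12 s, in which the tool goes at most 41.7 mm and 7.16 degrees, less where a joint would pass 70% of its speed; a pose out of reach is approached as far as the arm can. A call with a gripper value outside its range is refused whole. The fingers move at their own pace and stop on an object; "newtons" is the grip in N (left out, the last holds). Time passes only in rows, so rows that do not move let the fingers close. It gives the time, the measured TCP pose, the force, the opening and the grip force at its end, in the units of the state.
- sense(): the state, without advancing time (a new reading comes with each control period).
- camera(name): name is "scene" or "top" or "wrist"; returns (picture, depth): 384x512x3 uint8, red, green, blue; 384x512 float32, m along the optical axis (not along the pixel's ray), 0 where there is no reading.
- camera_model(name): a dict with "fx", "fy", "cx", "cy" (pixels), "R" (3x3) and "t" (3): a world point X has camera coordinates R X + t. Camera axes: x right, y down, z forward; pixel columns grow to the right and rows downward; lengths in m; the calibration is good to about 2 mm. The wrist camera is an equidistant fisheye: a pixel r from the principal point sees the ray r / f radians off the axis. A picture is of the moment at which its call begins: read the wrist's pose just before it. camera_model takes no time and is no camera call; for the wrist camera it gives the pose at the moment of the call.
- sign_off(): hands the job in; it is judged then, once.
The state is a dict: "t": time; "q": joint angles; "qd": joint speeds; "joint_efforts": joint torques, N m; "position": TCP position; "tool_rot": TCP orientation; "force": force on the tool from outside, world axes, zero at the start; "ft_torque": the same for the moment, N m; "gripper_width": opening from 0.0 (shut) to 1.0 (fully open); "grasp_force": force on a finger pad.
Only numpy, scipy, OpenCV 4.12 (cv2) and the standard library are available. Lean on these libraries where they do the work, as an engineer would, in place of code of your own. Each camera call takes 0.05 s, during which the arm holds its last target. There are 200 camera calls.

## Task

First raise the folded lamp head of the drying lamp to 50 degrees, so that it lies in line with the fixed slanting gauge arm at its side, and let it go there. Then take the cup out of the leaning cradle and lower it upside down over the peg of the drying stand in front of the lamp until it hangs fully home on the peg; do not drop it. Leave the spare cup, the bowl and the spatula where they are.

Things in the scene. Friction and masses are not known exactly. Their poses are not given: they have to be found in the camera images.
- lamp: Drying lamp, fixed: grey base 200 (x) x 190 (y) x 50 mm high. Origin at the centre of its underside; its front faces its own -y, where the stand is; its hinge runs along its x near the +y edge. A thin fixed aluminium gauge arm (110 x 14 x 8 mm) rises from the hinge line at its +x side (x = 116 mm), sloping 50 degrees above level towards the front.
- lamp_head (a joint): Angle of the lamp head (rad): 0 = folded flat on the base, growing as its front edge rises; 50 degrees = 0.873, in line with the gauge arm. The head is a white flat lid-like panel 200 (along the hinge) x 180 x 22 mm, 0.4 kg, on a stiff friction hinge: it stays where it is left; lifting it by the handle takes about 10 N.
- lamp_hinge (a point): Point on the hinge axis (axis along the lamp's x), at the middle of the lamp's width, 90 mm behind the lamp's origin (+y) and 55 mm up. Does not move with the head.
- lamp_handle (a point): Middle of the lamp head's handle, a black round bar 12 mm thick along the lamp's x, 100 mm clear between its posts, its centre 36 mm above the head's outer face, 25 mm in from the front edge. With the head folded it lies 160 mm in front of (-y) and 60 mm above the hinge axis; it turns with the head.
- cup: White cup, band of motifs, straight-sided, 58 mm outside diameter, 90 mm high, walls 4, bottom 6 mm thick (inside 50 wide, 84 deep), about 0.16 kg. Origin at the centre of its foot; z runs from foot to mouth. Its handle sticks out 26 mm along -x, 26 to 74 mm from the foot. Starts in the cradle, mouth down, foot up, axis 40 degrees from vertical, handle on the upper side.
- cradle: Plywood cradle, fixed, base 140 x 90 x 12 mm. Origin at the centre of its underside. A V-trough leaning 40 degrees from vertical holds the 48 mm of the cup nearest its mouth; the mouth rests on a stop plate on the +x side, the cup's foot points up and to the cradle's -x. The foot end of the cup is free all round.
- stand: Drying stand, fixed: wooden disc 100 mm in diameter, 15 mm thick, with an upright round peg 32 mm in diameter in its middle, top 105 mm above the table, chamfered. Origin at the centre of its underside. A cup fully home hangs with its inside bottom on the peg's flat top: foot 111 mm above the table, rim 6 mm above the disc.
- peg_top (a point): Centre of the top of the peg, 105 mm above the stand's origin.
- spare_cup: Bystander: a second cup of the same kind, standing upright on the table. Origin at the centre of its foot.
- bowl: Bystander: a blue ceramic bowl, 120 mm wide, 55 mm high. Origin at the centre of its underside.
- spatula: Bystander: a 180 mm spatula lying on the table. Origin at its middle, underside.

How it is judged:
By the outcome, as a careful person would: the job done as asked, in the order asked, and still so for the second after the job is handed in, with the robot touching nothing.
It also fails if it takes over 64 s, if anything falls off the work surface, if the arm or the gripper's body presses on something with over 40 N, if the wrist force passes 120 N, or if a joint passes its speed limit or range.

## Working session

There is one attempt and no reset: what is moved stays moved. The work goes in short steps, Python scripts to look and compute and a tool call to move; the robot and the scene stay as the last step left them, time stands still between calls to the robot, and variables do not carry over. Pictures are saved under pics/ and viewed, at most 10 in all, crops included, and the job is handed in when it is done.

Besides the shell and the picture viewer there is one more tool, called after ">>>" as a command line: name --argument value ..., lists and objects as JSON in quotes. send_rows: Moves the arm, as the interface text tells. Its arguments: {"type":"object","properties":{"series":{"type":"array"},"newtons":{"type":"number"}},"required":["series"]}

```bash
mkdir -p pics; cat > h.py <<'E'
from workcell import *
import numpy as np, cv2
from scipy.spatial.transform import Rotation as Ro
def cloud(name):
    m=camera_model(name); p,d=camera(name)
    v,u=np.mgrid[0:384,0:512]
    P=np.stack([(u-m['cx'])/m['fx']*d,(v-m['cy'])/m['fy']*d,d],-1)
    W=(P-np.array(m['t']))@np.array(m['R'])
    W[d==0]=np.nan
    return p,d,W
def save(n,p): cv2.imwrite('pics/'+n,cv2.cvtColor(p,cv2.COLOR_RGB2BGR))
E
python3 - <<'E'
from h import *
s=sense(); print(s)
for n in('scene','top'):
    p,d,W=cloud(n); np.savez('/tmp/'+n,p=p,d=d,W=W); save(n+'.png',p); m=camera_model(n); print(n,m)
E
```

```text
{'t': 0.0, 'q': array([ 1.18281762,  0.4118541 , -0.01272662,  1.59704088,  0.0055884 ,
        1.13432582, -0.08221736]), 'qd': array([-6.10695939e-04,  5.82865100e-05, -5.31393744e-05, -1.27500893e-03,
       -4.76796974e-04, -1.95576091e-03,  1.22845239e-03]), 'joint_efforts': array([ 6.50927796e-04, -5.87952232e+01,  6.42072223e-01, -2.91073197e+01,
       -5.36857371e-02,  1.82789261e-02,  1.32445066e-04]), 'position': array([ 0.1962864 , -0.59284789,  0.22983884]), 'tool_rot': array([ 9.87243340e-01,  1.59216685e-01, -1.74505217e-04, -7.77001081e-04]), 'force': array([0.34487398, 0.31292812, 0.15895865]), 'ft_torque': array([ 0.03304961, -0.01830092, -0.01868797]), 'grasp_force': 0.0, 'gripper_width': 0.996291015102671}
scene {'fx': 358.6786804865264, 'fy': 358.6786804865264, 'cx': 255.80604735908344, 'cy': 194.1252655407486, 'R': array([[-0.57104962,  0.82073236,  0.01734142],
       [ 0.66787569,  0.47677063, -0.57151713],
       [-0.47733049, -0.31478273, -0.82040687]]), 't': array([ 0.30421795, -0.31847608,  1.32621628])}
top {'fx': 406.8023755534854, 'fy': 406.8023755534854, 'cx': 259.4311467119663, 'cy': 199.68303936425494, 'R': array([[-0.02030921, -0.99977906, -0.00541889],
       [-0.99623023,  0.02069373, -0.0842443 ],
       [ 0.08433783,  0.00368753, -0.9964304 ]]), 't': array([0.02610225, 0.56930396, 0.93358136])}
```

View pics/scene.png

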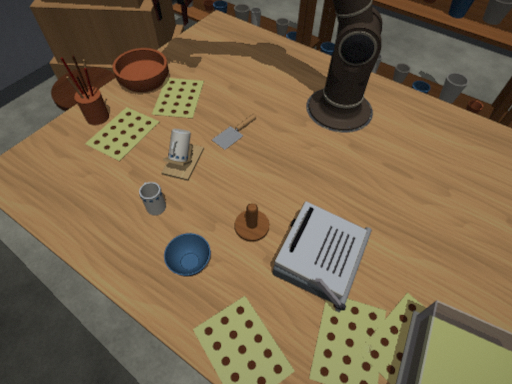

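View pics/top.png

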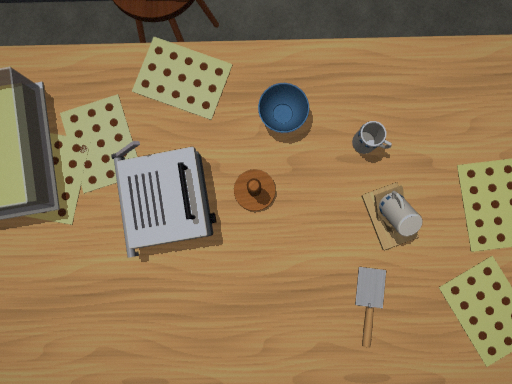

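The top view shows the lamp at about (165,200), with its handle bar at (185,190) and the gauge arm at (127,150). The stand is at (255,190), the cradle with the cup at (398,212), the spare cup at (373,137), the bowl at (284,108) and the spatula at (370,300).

```bash
python3 - <<'E'
from h import *
T=np.load('/tmp/top.npz');S=np.load('/tmp/scene.npz')
W=T['W'];p=T['p'].astype(int)
def at(u,v,W=W): return np.round(W[v,u],4)
for n,(u,v) in dict(pegtop=(254,186),disc=(240,200),handle=(184,170),handle2=(188,210),spare=(372,130),cradlebase=(370,200),cuptop=(408,226),table=(300,250)).items(): print(n,at(u,v))
# lamp head top: z in .06-.1
reg=np.zeros(W.shape[:2],bool);reg[140:262,105:222]=1
z=W[...,2]
h=reg&(z>.055)&(z<.085)
print('head z',np.nanmedian(z[h]))
r=cv2.minAreaRect((W[h][:,:2]*1000).astype(np.float32));print('head rect',r,cv2.boxPoints(r))
hb=reg&(z>.095)&(z<.135)&(p.sum(-1)<150)
Q=W[hb];print('handle',len(Q),Q.mean(0),cv2.fitLine((Q[:,:2]).astype(np.float32),2,0,.01,.01).ravel())
reg[:]=0;reg[160:215,228:282]=1
for lo,hi in((.1,.112),(.008,.022)):
    k=reg&(z>lo)&(z<hi);Q=W[k];print('stand',len(Q),Q.mean(0),cv2.minEnclosingCircle((Q[:,:2]*1000).astype(np.float32)))
# cradle
reg[:]=0;reg[178:252,358:425]=1
k=reg&(z>.007)&(z<.017);r=cv2.minAreaRect((W[k][:,:2]*1000).astype(np.float32));print('cradle',r,cv2.boxPoints(r))
# cup points, both
cs=[]
for D,(a,b,c,d) in((T,(180,245,375,425)),(S,(120,175,160,200))):
    Wd=D['W'];pp=D['p'].astype(int);m=np.zeros(Wd.shape[:2],bool);m[a:b,c:d]=1
    k=m&(Wd[...,2]>.04)&(Wd[...,2]<.16)&((pp.max(-1)-pp.min(-1))<35)&(pp.sum(-1)>250)
    print('cup pts',k.sum(),np.nanmin(Wd[k],0),np.nanmax(Wd[k],0)); cs.append(Wd[k])
np.savez('/tmp/cup',a=cs[0],b=cs[1])
Wt=cv2.resize(T['p'][170:260,350:440],None,fx=6,fy=6,interpolation=cv2.INTER_CUBIC)[:540,:540]
Ws=cv2.resize(S['p'][115:185,150:215],None,fx=7,fy=7,interpolation=cv2.INTER_CUBIC)
im=np.zeros((540,800,3),np.uint8);im[:480,:400]=cv2.resize(Wt,(400,400)).shape and cv2.copyMakeBorder(cv2.resize(Wt,(400,400)),0,80,0,0,0);im[:430,400:800]=cv2.resize(Ws,(400,430))
save('crop.png',im)
E
```

```text
pegtop [0.5928 0.0252 0.1049]
disc [0.5705 0.0605 0.017 ]
handle [0.6271 0.172  0.1286]
handle2 [0.5418 0.1626 0.1364]
spare [ 0.7281 -0.2543  0.0353]
cradlebase [ 0.5645 -0.2487  0.0119]
cuptop [ 0.4997 -0.3     0.1118]
table [ 0.4493 -0.0796  0.0029]
head z 0.08161187325885427
head rect ((576.9056396484375, 236.84567260742188), (238.2070770263672, 194.80612182617188), 9.396428108215332) [[443.49774 313.49643]
 [475.30267 121.30417]
 [710.31354 160.19492]
 [678.5086  352.38718]]
handle 188 [0.58479856 0.17172951 0.13013909] [0.95791477 0.28705284 0.5847986  0.17172952]
stand 127 [0.59532677 0.02609846 0.10369038] ((596.2680053710938, 25.783437728881836), 14.745721817016602)
stand 1156 [0.59391087 0.02615712 0.01462477] ((595.6988525390625, 26.032625198364258), 50.06003952026367)
cradle ((526.7018432617188, -294.5800476074219), (139.9514617919922, 90.46302032470703), 19.134672164916992) [[ 445.7658  -274.78488]
 [ 475.41864 -360.24988]
 [ 607.6379  -314.3752 ]
 [ 577.98505 -228.91022]]
cup pts 1105 [ 0.48058229 -0.32893744  0.04996424] [ 0.57742613 -0.2572512   0.13338615]
cup pts 557 [ 0.48085365 -0.32319047  0.04950908] [ 0.57810339 -0.25537164  0.13190855]
```

View pics/crop.png

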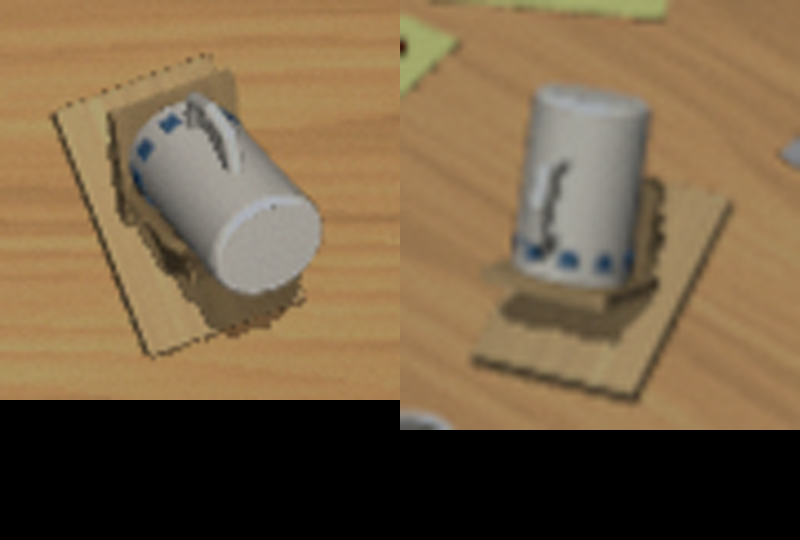

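The left crop shows the cup in the cradle. Its foot points to the lower right, and its handle is on the upper side. Next I'll fit the cup axis and the lamp yaw.

```bash
python3 - <<'E'
from h import *
from scipy.optimize import least_squares
c=np.load('/tmp/cup.npz');yaw=np.radians(19.1)
ex=np.array([np.cos(yaw),np.sin(yaw),0]);ey=np.array([-ex[1],ex[0],0]);ez=np.array([0,0,1.])
f0=-np.sin(np.radians(40))*ex+np.cos(np.radians(40))*ez; up=np.cos(np.radians(40))*ex+np.sin(np.radians(40))*ez
P=np.vstack([c['a'],c['b']]);P=P[np.isfinite(P).all(1)]
c0=P.mean(0)-.015*up
def res(x):
    f=f0+x[0]*ey+x[1]*up; f/=np.linalg.norm(f); o=c0+x[2]*ey+x[3]*up
    d=P-o; d=d-np.outer(d@f,f); return np.linalg.norm(d,axis=1)-.029
r=least_squares(res,[0,0,0,0],loss='soft_l1',f_scale=.002); x=r.x
f=f0+x[0]*ey+x[1]*up; f/=np.linalg.norm(f); o=c0+x[2]*ey+x[3]*up
t=(P-o)@f; print('x',x,'axis',f,'foot',o+f*np.percentile(t,98.5),'ext',np.percentile(t,[1,98.5,99.8]))
k=np.argwhere(res(x)>.008).ravel(); Q=P[k]-o; print('handle dir deg from up',np.degrees(np.arctan2(np.median(Q@ey),np.median(Q@up))),len(k))
for n,b in(('top',(140,262,105,222)),('scene',(200,305,270,375))):
    D=np.load(f'/tmp/{n}.npz');W=D['W'];p=D['p'].astype(int);g=np.zeros(W.shape[:2],np.uint8);a=b
    m=np.zeros_like(g,bool);m[a[0]:a[1],a[2]:a[3]]=1
    k=(m&(W[...,2]>.072)&(W[...,2]<.088)&(p.sum(-1)>330)).astype(np.uint8)
    k=cv2.morphologyEx(cv2.morphologyEx(k,cv2.MORPH_CLOSE,np.ones((7,7))),cv2.MORPH_OPEN,np.ones((25,25)))
    Q=W[(k>0)&(W[...,2]>.07)&(W[...,2]<.09)]
    r=cv2.minAreaRect((Q[:,:2]*1000).astype(np.float32));print(n,r,cv2.boxPoints(r).round().tolist(),Q[:,2].mean())
    h=m&(W[...,2]>.1)&(W[...,2]<.14)&(p.max(-1)<60);H=W[h];print('bar',len(H),H.mean(0),H.min(0),H.max(0),np.percentile(H,[10,90],axis=0))
E
```

```text
x [ 0.00260951 -0.01172373 -0.0076663  -0.00356572] axis [-0.61669734 -0.21078927  0.75845387] foot [ 0.49931437 -0.30423872  0.11572304] ext [-0.05800301  0.0329067   0.03362124]
handle dir deg from up 1.9490891833494288 109
top ((570.7056884765625, 261.4294128417969), (199.23622131347656, 118.57255554199219), 6.968260765075684) [[465.0, 308.0], [479.0, 190.0], [677.0, 215.0], [662.0, 332.0]] 0.08440644967669761
bar 343 [0.58822821 0.17693455 0.13211666] [0.52515723 0.15571373 0.10122363] [0.68174642 0.30151277 0.13920983] [[0.53349331 0.16109303 0.1248677 ]
 [0.63740189 0.18115008 0.13672334]]
scene ((570.2208862304688, 259.65716552734375), (178.76211547851562, 136.15167236328125), 25.8558349609375) [[460.0, 282.0], [519.0, 159.0], [680.0, 237.0], [621.0, 360.0]] 0.08422437169373503
bar 193 [0.59589799 0.1770176  0.13147718] [0.52599079 0.16195684 0.10013699] [0.69027134 0.29608298 0.13774785] [[0.54213946 0.16674546 0.12577321]
 [0.64359136 0.18229441 0.13559815]]
```

```bash
cat >> h.py <<'E'
def headfit(n,box,zr,bright=330):
    p,d,W=cloud(n) if isinstance(n,str) else n
    p=p.astype(int);m=np.zeros(d.shape,bool);m[box[0]:box[1],box[2]:box[3]]=1
    k=m&(W[...,2]>zr[0])&(W[...,2]<zr[1])&(p.sum(-1)>bright); Q=W[k]
    for i in range(6):
        c=Q.mean(0);nn=np.linalg.svd(Q-c,full_matrices=False)[2][2];nn*=np.sign(nn[2])
        e=abs((W-c)@nn);k2=k&(e<.004);Q=W[k2]
    return c,nn,k2,W
E
python3 - <<'E'
from h import *
for n,b in(('top',(140,262,105,222)),('scene',(200,305,270,375))):
    D=np.load(f'/tmp/{n}.npz');c,nn,k,W=headfit((D['p'],D['d'],D['W']),b,(.065,.105))
    print(n,k.sum(),c,nn,'tilt',np.degrees(np.arccos(nn[2])),'az',np.degrees(np.arctan2(nn[1],nn[0])))
    k=cv2.morphologyEx(k.astype(np.uint8),cv2.MORPH_CLOSE,np.ones((9,9)));k=cv2.morphologyEx(k,cv2.MORPH_OPEN,np.ones((15,15)))
    Q=W[(k>0)&(abs((W-c)@nn)<.005)];r=cv2.minAreaRect((Q[:,:2]*1000).astype(np.float32));print(r,cv2.boxPoints(r).round().tolist())
    # bar edge-centre: fit line on bar top points
    p=D['p'].astype(int);h=((W-c)@nn>.025)&((W-c)@nn<.055)&(p.max(-1)<70)&(W[...,1]<.2)&(W[...,1]>.13)&(W[...,0]>.48)&(W[...,0]<.7)
    H=W[h];l=cv2.fitLine(H[:,:2].astype(np.float32),cv2.DIST_L1,0,.01,.01).ravel();print('bar',len(H),l,np.degrees(np.arctan2(l[1],l[0])),np.percentile(H,[5,50,95],axis=0))
E
```

```text
top 5946 [0.57374094 0.23008518 0.08767451] [-0.01379063  0.0946271   0.99541726] tilt 5.487392344291962 az 98.29171777484524
((575.0648193359375, 231.6429901123047), (199.23074340820312, 177.7165985107422), 8.366060256958008) [[464.0, 305.0], [489.0, 129.0], [687.0, 158.0], [661.0, 334.0]]
bar 311 [0.9889671  0.14813519 0.5832273  0.1702    ] 8.518872 [[0.52948082 0.16082121 0.13088864]
 [0.58207431 0.17075752 0.13465664]
 [0.63691531 0.18035125 0.13733024]]
scene 4202 [0.58260776 0.236192   0.0867792 ] [-0.0136508   0.09349326  0.99552633] tilt 5.421654668096983 az 98.30696647200797
((576.3649291992188, 233.3048095703125), (199.23306274414062, 178.30755615234375), 8.478424072265625) [[465.0, 307.0], [491.0, 130.0], [688.0, 160.0], [662.0, 336.0]]
bar 195 [0.9914378  0.13057992 0.5820386  0.17277063] 7.503105 [[0.53389202 0.16428891 0.13029148]
 [0.59240133 0.17388231 0.13379906]
 [0.64355028 0.182866   0.13601047]]
```

The head starts at about 5.4°, with the lamp's yaw at 8.4°. The hinge is at (0.562, 0.324) and the handle bar at (0.585, 0.172, 0.130).

>>> send_rows --series '[[[1.3,2.55,0.2],[0,0,-0.5],5],[[1.3,2.55,0.2],[0,0,-0.5],5],[[1.3,2.55,0.2],[0,0,-0.5],5],[[1.3,2.55,0.2],[0,0,-0.5],5],[[1.3,2.55,0.2],[0,0,-0.5],5],[[1.3,2.55,0.2],[0,0,-0.5],5],[[1.3,2.55,0.2],[0,0,-0.5],5],[[1.3,2.55,0.2],[0,0,-0.5],5],[[1.3,2.55,0.2],[0,0,-0.5],5],[[1.3,2.55,0.2],[0,0,-0.5],5],[[1.3,2.55,0.2],[0,0,-0.5],5],[[1.3,2.55,0.2],[0,0,-0.5],5],[[1.3,2.55,0.2],[0,0,-0.5],5],[[1.3,2.55,0.2],[0,0,-0.5],5],[[1.3,2.55,0.2],[0,0,-0.5],5],[[1.3,2.55,0.2],[0,0,-0.5],5],[[1.3,2.55,0.2],[0,0,-0.5],5],[[1.3,2.55,0.2],[0,0,-0.5],5],[[1.3,2.55,0.2],[0,0,-0.5],5],[[1.3,2.55,0.2],[0,0,-0.5],5]]'

```text
t: 1.77
position: [0.4566, -0.082, 0.2706]
tool_rot: [0.997, 0.072, -0.0, 0.0]
force: [-0.3, -0.6, 0.1]
gripper_width: 0.573
grasp_force: 0.0
```

>>> send_rows --series '[[[1.3,2.55,0],[0,0,0],5],[[1.3,2.55,0],[0,0,0],5],[[1.3,2.55,0],[0,0,0],5],[[1.3,2.55,0],[0,0,0],5],[[1.3,2.55,-0.5],[0,0,0],5],[[1.3,2.55,-0.5],[0,0,0],5],[[1.3,2.55,-1],[0,0,0],5],[[1.3,2.55,-1],[0,0,0],5],[[1.3,2.55,-1],[0,0,0],5],[[1,2.5,-1],[0,0,0],5],[[0,0,-1],[0,0,0],5],[[0,0,0],[0,0,0],5]]'

```text
t: 2.77
position: [0.582, 0.1723, 0.2078]
tool_rot: [0.997, 0.074, -0.002, 0.0]
force: [-0.8, -0.3, -0.7]
gripper_width: 0.573
grasp_force: 0.0
```

```bash
python3 - <<'E'
from h import *
s=sense();R=Ro.from_quat(s['tool_rot']).as_matrix();print(s['t'],s['position'],s['q'].round(3),s['gripper_width'],R.round(3).tolist())
E
```

```text
2.7667 [0.58202204 0.17229937 0.20775162] [ 0.004  0.454 -0.511  1.639  0.239  1.116 -1.993] 0.5731117672028063 [[0.989, 0.148, -0.005], [0.148, -0.989, -0.001], [-0.005, -0.0, -1.0]]
```

>>> send_rows --series '[[[0,0,-1.5],[0,0,0],5],[[0.2,0,-1.5],[0,0,0],5],[[0,0,-1.5],[0,0,0],5],[[0,0,-1.5],[0,0,0],5],[[0,0,-1.3],[0,0,0],5],[[0,0,-1],[0,0,0],5],[[0,0,0],[0,0,0],5],[[0,0,0],[0,0,0],0.8],[[0,0,0],[0,0,0],0.8],[[0,0,0],[0,0,0],0.8],[[0,0,0],[0,0,0],0.8],[[0,0,0],[0,0,0],0.8],[[0,0,0],[0,0,0],0.8],[[0,0,0],[0,0,0],0.8]]' --newtons 35

```text
t: 3.93
position: [0.5856, 0.1713, 0.128]
tool_rot: [0.997, 0.073, 0.0, -0.0]
force: [-0.5, 0.4, 2.1]
gripper_width: 0.129
grasp_force: 35.0
```

>>> send_rows --series '[[[-0.05,0.31,0.59],[-1.24,-0.18,0],0.8],[[-0.05,0.31,0.58],[-1.24,-0.18,0],0.8],[[-0.05,0.35,0.56],[-1.24,-0.18,0],0.8],[[-0.05,0.36,0.56],[-1.24,-0.18,0],0.8],[[-0.06,0.39,0.53],[-1.24,-0.18,0],0.8],[[-0.06,0.4,0.53],[-1.24,-0.18,0],0.8],[[-0.06,0.43,0.5],[-1.24,-0.18,0],0.8],[[-0.07,0.44,0.5],[-1.24,-0.18,0],0.8],[[-0.07,0.47,0.46],[-1.24,-0.18,0],0.8],[[-0.07,0.48,0.46],[-1.24,-0.18,0],0.8],[[-0.07,0.5,0.42],[-1.24,-0.18,0],0.8],[[-0.08,0.51,0.42],[-1.24,-0.18,0],0.8],[[-0.08,0.54,0.38],[-1.24,-0.18,0],0.8],[[-0.08,0.54,0.38],[-1.24,-0.18,0],0.8],[[-0.08,0.56,0.34],[-1.24,-0.18,0],0.8],[[-0.08,0.57,0.34],[-1.24,-0.18,0],0.8],[[-0.09,0.59,0.29],[-1.24,-0.18,0],0.8],[[-0.09,0.59,0.29],[-1.24,-0.18,0],0.8],[[0,0,0],[0,0,0],0.8],[[0,0,0],[0,0,0],0.8]]'

```text
t: 5.6
position: [0.5733, 0.2538, 0.2105]
tool_rot: [0.978, 0.071, 0.015, 0.197]
force: [2.3, -3.2, 2.2]
gripper_width: 0.128
grasp_force: 35.0
```

```bash
python3 - <<'E'
from h import *
s=sense();print(s['t'],s['position'],s['q'].round(3),s['force'],s['ft_torque'])
p,d,W=cloud('scene');save('s2.png',p);np.savez('/tmp/s2',p=p,d=d,W=W)
p,d,W=cloud('top');np.savez('/tmp/t2',p=p,d=d,W=W)
E
```

```text
5.6 [0.57334475 0.25381945 0.21046272] [-0.43   0.569 -0.385  1.493  0.529  1.4   -2.378] [ 2.2717745  -3.21557519  2.22776051] [-0.8861386  -0.34791217  0.08997615]
```

View pics/s2.png

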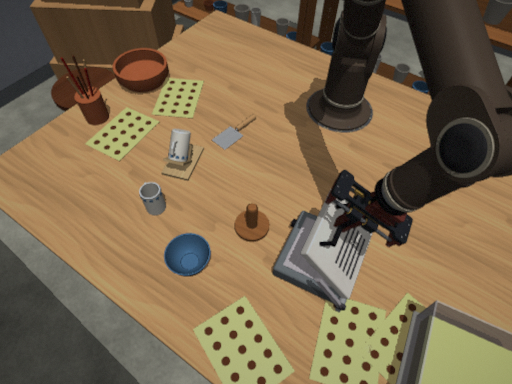

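The head has risen and is still gripped, and its panel edge at about (320,290) lies near the gauge arm (330,287). Next I'll measure both angles.

```bash
cat >> h.py <<'E'
LX=np.array([.9893,.146,0]);LF=np.array([.146,-.9893,0]);HG=np.array([.5622,.3238,.055])
def lamp(W,p):
    D=W-HG; a=D@LX; f=D@LF; z=D[...,2]; g=p.astype(int)
    k=(abs(a)<.103)&(f>-.06)&(f<.18)&(z>.03)&(z<.2)&(g.sum(-1)>280)&((g.max(-1)-g.min(-1))<45)
    Q=np.stack([f[k],z[k]],1)
    # line fit by vote: face offset .024, angle free
    best=max(((abs(-Q[:,0]*np.sin(t)+Q[:,1]*np.cos(t)-o)<.003).sum(),np.degrees(t),o) for t in np.radians(np.arange(0,70,.5)) for o in np.arange(.015,.033,.002))
    t=np.radians(best[1]);q=Q[abs(-Q[:,0]*np.sin(t)+Q[:,1]*np.cos(t)-best[2])<.005]
    l=cv2.fitLine(q.astype(np.float32),cv2.DIST_HUBER,0,.001,.001).ravel()
    r=(len(q),best,np.degrees(np.arctan2(l[1],l[0])))
    k=(a>.106)&(a<.126)&(f>-.02)&(f<.12)&(z>.025)&(z<.12); q=np.stack([f[k],z[k]],1)
    ga=None
    if len(q)>20:
        l=cv2.fitLine(q.astype(np.float32),cv2.DIST_HUBER,0,.001,.001).ravel();ga=(len(q),np.degrees(np.arctan2(l[1],l[0])),l)
    return r,ga
E
python3 - <<'E'
from h import *
for n in('s2','t2'):
    D=np.load(f'/tmp/{n}.npz');print(n,lamp(D['W'],D['p']))
s=sense();R=Ro.from_quat(s['tool_rot']).as_matrix()
for o in(0,-.004,-.008):
    d=s['position']+R[:,2]*o-HG;print(np.degrees(np.arctan2(d[2],d@LF))-20.56,np.hypot(d[2],d@LF))
E
```

```text
s2 ((2484, (np.int64(2401), np.float64(44.5), np.float64(0.02500000000000001)), np.float32(45.123924)), (173, np.float32(46.540524), array([0.6878413 , 0.72586113, 0.04570443, 0.06072059], dtype=float32)))
t2 ((2473, (np.int64(2376), np.float64(45.0), np.float64(0.023000000000000007)), np.float32(45.309174)), (139, np.float32(44.977543), array([0.7073839 , 0.7068296 , 0.04780995, 0.06176038], dtype=float32)))
44.921992054736364 0.1708275723810341
45.891539840436266 0.17356801366071256
46.830688156338496 0.17635660291646058
```

>>> send_rows --series '[[[-0.07,0.45,0.19],[-1.24,-0.18,0],0.8],[[-0.07,0.45,0.18],[-1.24,-0.18,0],0.8],[[-0.06,0.45,0.18],[0,0,0],0.8],[[0,0,0],[0,0,0],0.8],[[0,0,0],[0,0,0],0.8]]'

```text
t: 6.12
position: [0.5715, 0.2665, 0.2158]
tool_rot: [0.973, 0.07, 0.016, 0.218]
force: [1.1, -6.8, 5.6]
gripper_width: 0.131
grasp_force: 35.0
```

```bash
python3 - <<'E'
from h import *
for n in('scene','top'):
    p,d,W=cloud(n);print(n,lamp(W,p)[0])
s=sense();print(s['t'],s['position'],s['force'],s['q'].round(2));R=Ro.from_quat(s['tool_rot']).as_matrix();print(R[:,2])
E
```

```text
scene (2238, (np.int64(2139), np.float64(49.0), np.float64(0.02500000000000001)), np.float32(49.599613))
top (2383, (np.int64(2284), np.float64(49.5), np.float64(0.023000000000000007)), np.float32(49.66388))
6.2167 [0.57146711 0.26653446 0.21582357] [ 1.40669631 -6.34495328  5.11247962] [-0.47  0.59 -0.38  1.46  0.55  1.45 -2.41]
[ 0.06147429 -0.42236196 -0.90434025]
```

>>> send_rows --series '[[[0,0,0],[0,0,0],2.6],[[0,0,0],[0,0,0],2.6],[[0,0,0],[0,0,0],2.6],[[0,0,0],[0,0,0],2.6],[[0,0.2,0.5],[0,0,0],2.6],[[-0.1,0.4,0.9],[0,0,0],2.6],[[-0.1,0.6,1.4],[0,0,0],2.6],[[-0.1,0.8,1.8],[0,0,0],2.6],[[-0.1,0.8,1.8],[0,0,0],2.6],[[-0.1,0.8,1.8],[0,0,0],2.6]]'

```text
t: 7.05
position: [0.5658, 0.305, 0.2982]
tool_rot: [0.974, 0.071, 0.016, 0.216]
force: [-1.2, 1.2, -0.3]
gripper_width: 0.299
grasp_force: 0.0
```

```bash
python3 - <<'E'
from h import *
for n in('scene','top'):
    p,d,W=cloud(n);print(n,lamp(W,p))
s=sense();print(s['t'],s['position'],s['force'],s['gripper_width']);R=Ro.from_quat(s['tool_rot']).as_matrix();print(R.round(3).tolist())
yaw=np.radians(19.0);f=np.array([-.6167,-.2108,.7585])
for g in (.0,.08):
    foot=np.array([.4993,-.3042,.1157]);tcp=foot-f*.031+f*g;print('tcp',tcp)
z=-f;y=np.array([np.sin(yaw),-np.cos(yaw),0]);y-=y@z*z;y/=np.linalg.norm(y);Rt=np.c_[np.cross(y,z),y,z]
print('turn',np.degrees((Ro.from_matrix(Rt)*Ro.from_matrix(R).inv()).as_rotvec()),Rt.round(3).tolist())
E
```

```text
scene ((2699, (np.int64(2602), np.float64(49.0), np.float64(0.02500000000000001)), np.float32(49.801323)), (174, np.float32(46.34871), array([0.6902675 , 0.7235543 , 0.04029409, 0.05528015], dtype=float32)))
top ((2665, (np.int64(2563), np.float64(49.5), np.float64(0.023000000000000007)), np.float32(49.720882)), (98, np.float32(49.271255), array([0.65247864, 0.75780714, 0.04623783, 0.06405085], dtype=float32)))
7.15 [0.56605724 0.30709638 0.30013936] [ 0.21500378  0.48415382 -0.16157783] 0.2940806732405211
[[0.989, 0.132, 0.065], [0.147, -0.898, -0.415], [0.004, 0.42, -0.908]]
tcp [ 0.5184177 -0.2976652  0.0921865]
tcp [ 0.4690817 -0.3145292  0.1528665]
turn [ 32.54736333 -33.18741831  18.79413209] [[0.717, 0.325, 0.617], [0.247, -0.946, 0.211], [0.652, 0.001, -0.758]]
```

The head holds at about 49.8° after release. Next is the cup.

>>> send_rows --series '[[[-0.4,-2.1,0.5],[1.63,-1.66,0.94],4],[[-0.4,-2.1,0.5],[1.63,-1.66,0.94],8.7],[[-0.4,-2.1,0.5],[1.63,-1.66,0.94],8.7],[[-0.4,-2.1,0.5],[1.63,-1.66,0.94],8.7],[[-0.4,-2.1,0],[1.63,-1.66,0.94],8.7],[[-0.4,-2.1,0],[1.63,-1.66,0.94],8.7],[[-0.4,-2.1,0],[1.63,-1.66,0.94],8.7],[[-0.4,-2.1,0],[1.63,-1.66,0.94],8.7],[[-0.4,-2.1,0],[1.63,-1.66,0.94],8.7],[[-0.4,-2.1,0],[1.63,-1.66,0.94],8.7],[[-0.4,-2.1,0],[1.63,-1.66,0.94],8.7],[[-0.4,-2.1,0],[1.63,-1.66,0.94],8.7],[[-0.4,-2.1,0],[1.63,-1.66,0.94],8.7],[[-0.4,-2.1,0],[1.63,-1.66,0.94],8.7],[[-0.4,-2.1,0],[1.63,-1.66,0.94],8.7],[[-0.4,-2.1,0],[1.63,-1.66,0.94],8.7],[[-0.4,-2.1,0],[1.63,-1.66,0.94],8.7],[[-0.4,-2.1,0],[1.63,-1.66,0.94],8.7],[[-0.4,-2.1,0],[1.63,-1.66,0.94],8.7],[[-0.4,-2.1,0],[1.63,-1.66,0.94],8.7]]'

```text
t: 8.82
position: [0.4864, -0.1118, 0.3166]
tool_rot: [0.927, 0.153, 0.338, -0.052]
force: [0.3, -1.0, -0.4]
gripper_width: 0.991
grasp_force: 0.0
```

>>> send_rows --series '[[[-0.4,-2.1,-0.5],[0,0,0],8.7],[[-0.4,-2.1,-0.5],[0,0,0],8.7],[[-0.4,-2.1,-0.5],[0,0,0],8.7],[[-0.4,-2.1,-0.5],[0,0,0],8.7],[[-0.4,-2.1,-0.5],[0,0,0],8.7],[[-0.4,-2.1,-0.5],[0,0,0],8.7],[[-0.3,-2.1,-0.5],[0,0,0],8.7],[[-0.3,-2.1,-0.5],[0,0,0],8.7],[[-0.3,-2.1,-0.5],[0,0,0],8.7],[[-0.3,-2.1,-0.5],[0,0,0],8.7],[[0,0,0],[0,0,0],8.7],[[0,0,0],[0,0,0],8.7]]'

```text
t: 9.82
position: [0.4494, -0.3228, 0.2654]
tool_rot: [0.928, 0.151, 0.336, -0.051]
force: [0.1, -0.1, 0.0]
gripper_width: 0.986
grasp_force: 0.0
```

```bash
cat > tgt.py <<'E'
from h import *
import sys
s=sense();R=Ro.from_quat(s['tool_rot']).as_matrix();print(s['t'],s['position'],s['q'].round(2),s['gripper_width'],s['force'])
yaw=np.radians(19.0);f=np.array([-.6167,-.2108,.7585]);foot=np.array([.4993,-.3042,.1157])
tcp=foot-f*.031+f*float(sys.argv[1])
z=-f;y=np.array([np.sin(yaw),-np.cos(yaw),0]);y-=y@z*z;y/=np.linalg.norm(y);Rt=np.c_[np.cross(y,z),y,z]
print('shift cm',(tcp-s['position'])*100,'turn',np.degrees((Ro.from_matrix(Rt)*Ro.from_matrix(R).inv()).as_rotvec()))
E
python3 tgt.py .11
```

```text
9.8167 [ 0.44942198 -0.3228165   0.26541548] [ 0.26  0.21  0.78  2.08 -1.03  1.01  0.38] 0.9858622943443796 [ 0.10050079 -0.0805325   0.00943686]
shift cm [ 0.11587226  0.19633017 -8.97939777] turn [ 0.55339587 -0.77717378  0.59892692]
```

>>> send_rows --series '[[[0,0,-1.5],[0,0,0],8.7],[[0,0,-1.5],[0,0,0],8.7],[[0.1,0.1,-1.5],[0,0,0],8.7],[[0,0.1,-1.5],[0,0,0],8.7],[[0,0,-1.5],[0,0,0],8.7],[[0,0,-1.5],[0,0,0],8.7],[[0,0,0],[0,0,0],8.7]]'

```text
t: 10.4
position: [0.4512, -0.3166, 0.1773]
tool_rot: [0.928, 0.153, 0.336, -0.054]
force: [-1.1, 0.1, 0.2]
gripper_width: 0.993
grasp_force: 0.0
```

```bash
python3 tgt.py .11; python3 - <<'E'
from h import *
p,d=camera('wrist');save('w1.png',p)
p,d=camera('scene');save('s3.png',cv2.resize(p[100:220,100:300],None,fx=3,fy=3))
E
```

```text
10.4 [ 0.45121974 -0.31662579  0.17729846] [ 1.01  0.31 -0.12  2.13 -1.03  0.73  0.46] 0.9932604171228708 [-1.12216342  0.08708857  0.16214092]
shift cm [-0.06390361 -0.42274103 -0.16769556] turn [ 0.41544047 -0.81865004  0.23542465]
```

View pics/w1.png

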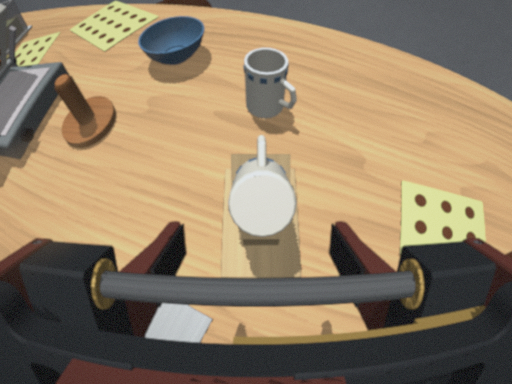

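The wrist view shows the cup's foot at (262,200), between the fingers at (165,240) and (345,240), with the handle pointing up and clear. I'll correct y by -4 mm and advance.

>>> send_rows --series '[[[0,-0.2,-0.1],[0.2,-0.4,0.1],8.7],[[-0.1,-0.2,-0.1],[0.2,-0.4,0.1],8.7],[[0.68,0.23,-0.83],[0,0,0],8.7],[[0.68,0.23,-0.83],[0,0,0],8.7],[[0.68,0.23,-0.83],[0,0,0],8.7],[[0.68,0.23,-0.83],[0,0,0],8.7],[[0.68,0.23,-0.83],[0,0,0],8.7],[[0.68,0.23,-0.83],[0,0,0],8.7],[[0,0,0],[0,0,0],8.7]]'

```text
t: 11.25
position: [0.4928, -0.3075, 0.1267]
tool_rot: [0.925, 0.155, 0.343, -0.056]
force: [0.6, 0.3, 0.3]
gripper_width: 0.988
grasp_force: 0.0
```

```bash
python3 tgt.py 0
```

```text
11.25 [ 0.49278049 -0.30745248  0.12673724] [ 1.21  0.46 -0.45  2.11 -1.02  0.53  0.48] 0.9877315198574117 [0.57818885 0.31879436 0.28934003]
shift cm [ 2.56372115  0.97872798 -3.45507394] turn [ 0.16551899  0.00841284 -0.05678016]
```

>>> send_rows --series '[[[0.64,0.25,-0.86],[0,0,0],8.7],[[0.64,0.25,-0.86],[0,0,0],8.7],[[0.64,0.24,-0.86],[0,0,0],8.7],[[0.64,0.24,-0.86],[0,0,0],8.7],[[0,0,0],[0,0,0],8.7],[[0,0,0],[0,0,0],8.7]]'

```text
t: 11.75
position: [0.5173, -0.2989, 0.093]
tool_rot: [0.925, 0.155, 0.343, -0.055]
force: [-0.7, -0.1, -0.2]
gripper_width: 0.99
grasp_force: 0.0
```

```bash
python3 tgt.py 0
```

```text
11.75 [ 0.51725697 -0.29890438  0.09298375] [ 1.24  0.57 -0.57  2.1  -1.02  0.39  0.49] 0.99014786427887 [-0.65899411 -0.11607365 -0.15170229]
shift cm [ 0.11607317  0.12391802 -0.07972452] turn [0.18199595 0.02353979 0.04575707]
```

Now close, then lift straight out along the axis.

>>> send_rows --series '[[[0.1,0.1,0],[0,0,0],5],[[0,0,0],[0,0,0],5],[[0,0,0],[0,0,0],5],[[0,0,0],[0,0,0],5],[[0,0,0],[0,0,0],5],[[0,0,0],[0,0,0],5],[[0,0,0],[0,0,0],5],[[0,0,0],[0,0,0],5]]' --newtons 30

```text
t: 12.42
position: [0.518, -0.2984, 0.0932]
tool_rot: [0.925, 0.154, 0.343, -0.055]
force: [-3.8, -0.1, 7.4]
gripper_width: 0.665
grasp_force: 30.0
```

>>> send_rows --series '[[[-0.3,-0.1,0.4],[0,0,0],5],[[-0.6,-0.2,0.75],[0,0,0],5],[[-0.6,-0.2,0.75],[0,0,0],5],[[-0.6,-0.2,0.75],[0,0,0],5],[[-0.6,-0.2,0.75],[0,0,0],5],[[-0.6,-0.2,0.75],[0,0,0],5],[[-0.6,-0.2,0.75],[0,0,0],5],[[-0.6,-0.2,0.75],[0,0,0],5],[[0,0,1.5],[0,0,0],5],[[0,0,1.5],[0,0,0],5],[[0,0,1.5],[0,0,0],5],[[0,0,1.5],[0,0,0],5],[[0,0,1.5],[0,0,0],5],[[0,0,1.5],[0,0,0],5],[[0,0,0],[0,0,0],5]]'

```text
t: 13.67
position: [0.4736, -0.3142, 0.2424]
tool_rot: [0.925, 0.155, 0.344, -0.053]
force: [0.7, -0.2, -1.4]
gripper_width: 0.665
grasp_force: 30.0
```

```bash
cat > st.py <<'E'
from h import *
s=sense();R=Ro.from_quat(s['tool_rot']).as_matrix();print(s['t'],s['position'],s['q'].round(2),s['gripper_width']*.088,s['grasp_force'],s['force'],R.round(3).tolist())
y=R[:,1].copy();y[2]=0;y/=np.linalg.norm(y);z=np.array([0,0,-1.]);Rt=np.c_[np.cross(y,z),y,z]
print('to upright',np.degrees((Ro.from_matrix(Rt)*Ro.from_matrix(R).inv()).as_rotvec()),'shift to peg cm',(np.array([.5957,.0262,.080])-s['position'])*100)
E
python3 st.py
```

```text
13.6667 [ 0.47359862 -0.31420799  0.24244305] [ 1.28  0.26 -0.46  2.03 -0.84  0.75  0.2 ] 0.05854560004228814 29.993778504431248 [ 0.68778092 -0.20326381 -1.40181082] [[0.716, 0.322, 0.62], [0.25, -0.947, 0.204], [0.652, 0.009, -0.758]]
to upright [-12.68944212  38.70588079  -0.17316207] shift to peg cm [ 12.21013775  34.04079937 -16.24430534]
```

>>> send_rows --series '[[[0.6,1.7,0],[-0.85,2.58,0],5],[[0.6,1.7,0],[-0.85,2.58,0],5],[[0.6,1.7,0],[-0.85,2.58,0],5],[[0.6,1.7,0],[-0.85,2.58,0],5],[[0.6,1.7,0],[-0.85,2.58,0],5],[[0.6,1.7,0],[-0.85,2.58,0],5],[[0.6,1.7,0],[-0.85,2.58,0],5],[[0.6,1.7,0],[-0.85,2.58,0],5],[[0.6,1.7,0],[-0.85,2.58,0],5],[[0.6,1.7,0],[-0.85,2.58,0],5],[[0.6,1.7,0],[-0.85,2.58,0],5],[[0.6,1.7,0],[-0.85,2.58,0],5],[[0.6,1.7,0],[-0.85,2.58,0],5],[[0.6,1.7,0],[-0.85,2.58,0],5],[[0.6,1.7,0],[-0.85,2.58,0],5],[[0.6,1.7,0],[0,0,0],5],[[0.6,1.7,0],[0,0,0],5],[[0.6,1.7,0],[0,0,0],5],[[0.6,1.7,0],[0,0,0],5],[[0.6,1.7,0],[0,0,0],5]]'

```text
t: 15.33
position: [0.5927, 0.0272, 0.2383]
tool_rot: [0.986, 0.164, -0.002, -0.002]
force: [-0.4, 0.4, 0.1]
gripper_width: 0.673
grasp_force: 30.0
```

```bash
python3 st.py; python3 - <<'E'
from h import *
for n,b in (('scene',None),('top',None)):
    p,d,W=cloud(n);np.savez('/tmp/c_'+n,p=p,W=W)
    g=p.astype(int);k=(W[...,2]>.15)&(W[...,2]<.235)&(np.hypot(W[...,0]-.596,W[...,1]-.026)<.06)&((g.max(-1)-g.min(-1))<30)&(g.sum(-1)>300)
    Q=W[k];print(n,len(Q),Q.min(0),Q.max(0)) if len(Q) else print(n,0)
    if n=='scene': save('s4.png',cv2.resize(p[120:320,170:400],None,fx=3,fy=2.9))
E
```

```text
15.3333 [0.59267967 0.02724935 0.2383173 ] [ 0.21  0.39 -0.44  1.64  0.18  1.15 -1.52] 0.05922621043528813 29.99281022697687 [-0.35979156  0.41837726  0.05579855] [[0.946, 0.323, -0.004], [0.323, -0.946, 0.003], [-0.003, -0.004, -1.0]]
to upright [-0.164679   -0.23462378 -0.00034126] shift to peg cm [  0.30203301  -0.10493489 -15.83173022]
scene 109 [0.60356845 0.02898142 0.18121238] [0.64481517 0.05570949 0.23492759]
top 0
```

View pics/s4.png

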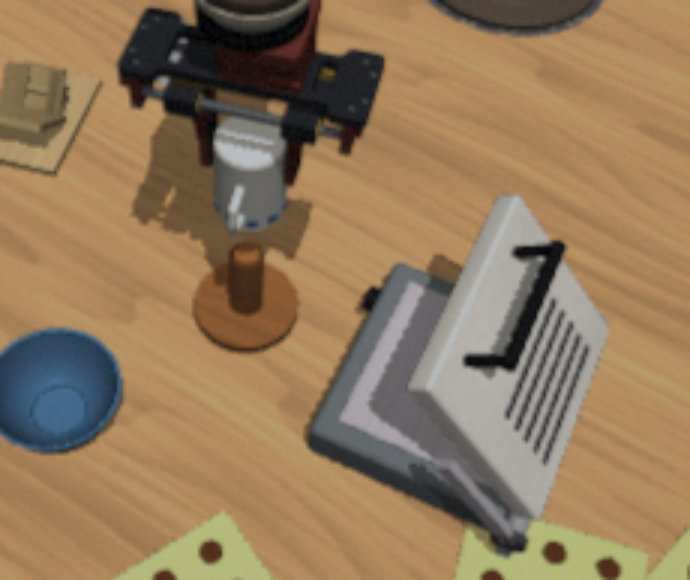

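The cup is upright at (250,175), mouth down over the peg at (245,255), and the head is in line with the gauge arm. Next I'll lower it.

>>> send_rows --series '[[[0.3,-0.1,0],[0,0,0],5],[[0,0,-1],[0,0,0],5],[[0,0,-1],[0,0,0],5],[[0,0,-1],[0,0,0],5],[[0,0,-1],[0,0,0],5],[[0,0,-1],[0,0,0],5],[[0,0,-1],[0,0,0],5],[[0,0,-1],[0,0,0],5],[[0,0,-1],[0,0,0],5],[[0,0,0],[0,0,0],5]]'

```text
t: 16.27
position: [0.5949, 0.0254, 0.1568]
tool_rot: [0.987, 0.164, -0.002, -0.002]
force: [0.4, -0.7, -1.4]
gripper_width: 0.665
grasp_force: 30.0
```

>>> send_rows --series '[[[0,0,-1],[0,0,0],5],[[0,0,-1],[0,0,0],5],[[0,0,-1],[0,0,0],5],[[0,0,-1],[0,0,0],5],[[0,0,-1],[0,0,0],5],[[0,0,-1],[0,0,0],5],[[0,0,-0.8],[0,0,0],5],[[0,0,0],[0,0,0],5],[[0,0,0],[0,0,0],5]]'

```text
t: 17.02
position: [0.5959, 0.0256, 0.0908]
tool_rot: [0.987, 0.164, -0.001, -0.002]
force: [0.1, -0.4, -1.4]
gripper_width: 0.667
grasp_force: 30.0
```

```bash
python3 st.py
```

```text
17.0167 [0.59589107 0.0256405  0.09082003] [ 0.17  0.55 -0.4   1.78  0.27  0.87 -1.59] 0.05872000410697973 29.99316394329071 [ 0.12776781 -0.43842597 -1.39762021] [[0.946, 0.323, -0.003], [0.323, -0.946, 0.003], [-0.002, -0.004, -1.0]]
to upright [-0.15888791 -0.17157343 -0.00019945] shift to peg cm [-0.01910721  0.05594995 -1.0820033 ]
```

>>> send_rows --series '[[[0,0,-0.3],[0,0,0],5],[[0,0,-0.3],[0,0,0],5],[[0,0,-0.2],[0,0,0],5],[[0,0,0],[0,0,0],5]]'

```text
t: 17.35
position: [0.5961, 0.0256, 0.0832]
tool_rot: [0.987, 0.164, -0.001, -0.001]
force: [0.8, 0.9, -1.9]
gripper_width: 0.668
grasp_force: 30.0
```

>>> send_rows --series '[[[0,0,-0.2],[0,0,0],5],[[0,0,0],[0,0,0],5]]'

```text
t: 17.52
position: [0.5964, 0.0256, 0.0825]
tool_rot: [0.987, 0.164, -0.0, -0.001]
force: [-4.3, -1.0, 6.8]
gripper_width: 0.668
grasp_force: 30.0
```

>>> send_rows --series '[[[0,0,-0.1],[0,0,0],5],[[0,0,0],[0,0,0],5]]'

```text
t: 17.68
position: [0.5965, 0.0256, 0.0825]
tool_rot: [0.987, 0.164, -0.0, -0.001]
force: [-7.0, -0.8, 15.3]
gripper_width: 0.666
grasp_force: 30.0
```

Contact came at about the home height. I'll ease the press, release, and retreat straight up.

>>> send_rows --series '[[[0,0,0.1],[0,0,0],5],[[0,0,0],[0,0,0],6.4],[[0,0,0],[0,0,0],7],[[0,0,0],[0,0,0],7.8],[[0,0,0],[0,0,0],7.8],[[0,0,0],[0,0,0],7.8],[[0,0,0.5],[0,0,0],7.8],[[0,0,1],[0,0,0],7.8],[[0,0,1],[0,0,0],7.8],[[0,0,1.5],[0,0,0],7.8],[[0,0,1.5],[0,0,0],7.8],[[0,0,2],[0,0,0],7.8],[[0,0,2],[0,0,0],7.8],[[0,0,2],[0,0,0],7.8],[[-1,-1,2],[0,0,0],7.8],[[-1.5,-1.5,1],[0,0,0],7.8],[[-1.5,-1.5,0],[0,0,0],7.8],[[-1.5,-1.5,0],[0,0,0],7.8],[[-1.5,-1.5,0],[0,0,0],7.8],[[-1.5,-1.5,0],[0,0,0],7.8]]'

```text
t: 19.35
position: [0.5106, -0.0599, 0.2278]
tool_rot: [0.986, 0.164, 0.0, -0.001]
force: [-0.4, 0.1, 0.4]
gripper_width: 0.888
grasp_force: 0.0
```

>>> send_rows --series '[[[-1.5,-1.5,0],[0,0,0],7.8],[[-1.5,-1.5,0],[0,0,0],7.8],[[-1.5,-1.5,0],[0,0,0],7.8],[[-1.5,-1.5,0],[0,0,0],7.8],[[0,0,0],[0,0,0],7.8],[[0,0,0],[0,0,0],7.8]]'

```text
t: 19.85
position: [0.451, -0.1201, 0.2277]
tool_rot: [0.987, 0.163, 0.0, -0.001]
force: [1.0, -0.3, 0.2]
gripper_width: 0.891
grasp_force: 0.0
```

```bash
python3 - <<'E'
from h import *
ims=[]
for n in ('scene','top'):
    p,d,W=cloud(n);print(n,lamp(W,p)[0])
    g=p.astype(int);k=(np.hypot(W[...,0]-.596,W[...,1]-.026)<.05)&((g.max(-1)-g.min(-1))<40)&(g.sum(-1)>250)&(W[...,2]>.02)
    Q=W[k];print(len(Q),np.percentile(Q[:,2],[1,50,90,99])); t=Q[Q[:,2]>.106];print('foot',len(t),np.median(t,0),cv2.minEnclosingCircle((t[:,:2]*1000).astype(np.float32)))
    c=t.mean(0);v=np.linalg.svd(t-c)[2][2];print('tilt',np.degrees(np.arccos(abs(v[2]))))
    ims.append(cv2.resize(p[130:320,180:400] if n=='scene' else p[80:270,100:320],(400,346)))
save('f.png',np.hstack(ims))
E
```

```text
scene (2813, (np.int64(2717), np.float64(49.0), np.float64(0.02500000000000001)), np.float32(49.63916))
532 [0.03381027 0.10803961 0.11104566 0.11240937]
foot 308 [0.59954517 0.02873997 0.10978417] ((597.9407348632812, 28.478038787841797), 28.514381408691406)
tilt 1.2256359428638715
top (2795, (np.int64(2683), np.float64(49.5), np.float64(0.023000000000000007)), np.float32(49.620316))
576 [0.07800485 0.11027814 0.11220378 0.11379371]
foot 535 [0.59609896 0.02562782 0.11039401] ((596.055419921875, 26.247947692871094), 28.291831970214844)
tilt 0.4815285493916603
```

View pics/f.png

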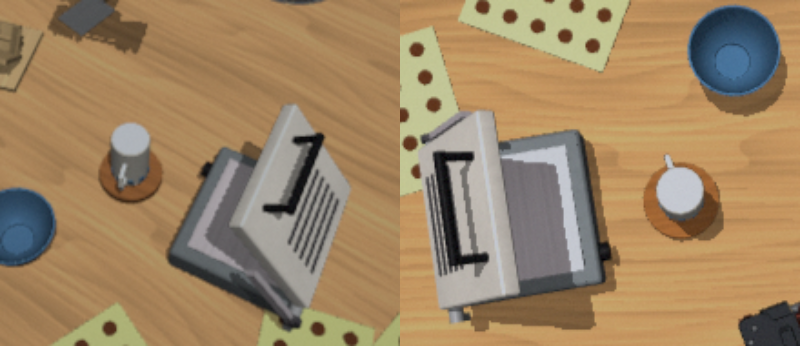

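The cup hangs level on the peg at (130,150), its foot at 0.110–0.111 m. The lamp head is at about 49.6° and the gripper is clear.

```bash
python3 -c "
from workcell import *
print(sign_off())"
```

```text
the job is handed in; nothing more can be done
None
```

The lamp head stands at about 49.6° (target 50°) in line with the gauge arm. The cup hangs upside down, fully home on the peg, the spare cup, bowl and spatula were not touched, and the job was handed in at about 20 s of the 64 s allowed.

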